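# Open the model carrier's gate and hold it wide

## Task

On the dental-lab bench stands a white carrier with a spring-closed gate: slide the round transport-lock knob on its deck away from the gate to its end stop, then squeeze the rear catch fully together, then the front catch fully together (they stay squeezed). Then take the gate by its upright post, swing it out past the click of its detent and on to wide open against its stop, and finish while still holding it there by the post, because the spring pulls it back if you let go. Leave the plaster model, the green wax block and the clip box where they are.

Things in the scene. Friction and masses are not known exactly. Their poses are not given: they have to be found in the camera images.
- carrier: White carrier fixed to the bench, 310 (y) x 210 (x) mm. Origin on the bench under the pen; x points from the gate (x -90) to the back, y left. Lock deck 80 mm high right of the pen (y -35 to -185, x -130 to 80), hinge deck 80 mm high left (y 96 to 156). Interlock: lock's bar blocks the rear catch, rear catch's bar the front catch, front catch's bar the gate.
- lock (a joint): Transport lock slide: grows as the knob moves along the carrier's -y, away from the gate. Starts at 0 to 8 mm, end stop at 30 mm. Stays where left; about 1.5 N friction.
- lock_knob (a point): Middle of the top of the lock's black round upright knob, 20 mm in diameter, 34 mm tall, top 125 mm above the bench, nearest the carrier's right side; moves with it. Grip it about 17 mm below this point; it stands on a bar 11 mm above the deck.
- catch_rear (a joint): Rear catch: 0 apart to 0.012 m squeezed, where it stops and stays (4 N friction). Its steel tab (8 mm thick, 24 mm wide, top 50 mm above the deck) slides along the carrier's +x towards a like fixed plate. The pair measures 44 mm over the outer faces, 32 mm squeezed.
- rear_pinch (a point): Fixed point midway between the outer faces of tab and plate when squeezed, level with their tops (130 mm). Only the -x tab moves: its outer face starts 28 mm from here, the fixed plate's lies 16 mm away (+x). Squeeze centred here, fingers closing along the carrier's x, gripping about 15 mm below this point. A bar, top 11 mm above the deck, runs from the tab to -x: keep fingertips above it.
- catch_front (a joint): Front catch: as the rear one but turned: 0 apart to 0.012 m squeezed, stays; its tab slides along the carrier's -y towards its fixed plate.
- front_pinch (a point): As rear_pinch, for the front catch, near the carrier's front edge; height 130 mm. Only the +y tab moves: its outer face starts 28 mm from here, the fixed plate's lies 16 mm away (-y). Fingers close along the carrier's y. A bar, top 11 mm above the deck, runs from the tab to +y, before the gate.
- gate (a joint): Gate angle: 0 shut to 1.5 rad (stop, wide open). The free end swings out to the carrier's -x, clockwise seen from above. A spring closes it (about 2.3 N at the post when wide); a detent (roller on a spring plunger) resists between 0.6 and 0.8 rad, about 5 N at the post, and is passed by 1.0 rad. Let go, it falls back to the detent or shut.
- gate_hinge (a point): The gate's upright hinge axis, fixed to the carrier at x -90, y 90 mm, 100 mm above the bench.
- gate_post: Black upright round post, 18 mm in diameter, 50 mm tall, on the gate's top edge, 95 mm from the hinge axis; origin at its foot, 102 mm above the bench. Grip it from above about 30 mm above its foot; it is a sleeve that turns freely on the gate, so the gripper need not turn. The gate is 10 mm thick, 120 mm long.
- plaster: Bystander: plaster dental model, six-sided, 64 mm wide, 30 mm tall, loose in the pen behind the gate. Origin at its underside.
- former: Bystander: six-sided green wax block on a grey base, 72 mm wide, 57 mm tall, on the bench to the left.
- clipbox: Bystander: clear clip-lid box with a blue lid, 108 x 138 x 60 mm, on the bench to the right.

How it is judged (in metres and radians):
On the way, in this order (a step that is already met when the one before it is completed fails the run):
1. the transport lock is slid to its end stop (within 4 mm) (value of joint lock above 0.026 m), for 0.1 s.
2. the rear catch is squeezed (at least 9 of 12 mm), the lock still at its stop (value of joint lock above 0.026 m and value of joint catch_rear above 0.009 m), for 0.1 s.
3. the front catch is squeezed (at least 9 of 12 mm) (all of step 2 and value of joint catch_front above 0.009 m), for 0.1 s.
4. the gate has swung past its detent (beyond 1.0 rad) (value of joint gate above 1 rad), for 0.1 s.
At the end, for the whole second after the job is handed in: The gate stands still at 1.3 rad or more (stop at 1.5), the fingers bearing on its post with more than 0.5 N; the lock is within 4 mm of its stop and both catches are still squeezed by at least 9 of 12 mm (all of step 3 and value of joint gate above 1.3 rad and velocity of joint gate between -0.1 and 0.1 rad/s and contact force between the fingers and gate_post above 0.5 N); the arm keeps its last pose, push and grip.
It fails at once if the plaster model is moved more than 40 mm or tipped (distance of plaster from where it was at the start of the episode above 0.04 m or angle between plaster's own z axis and vertical above 0.5 rad).
It fails at once if the green wax block is moved more than 40 mm or tipped (distance of former from where it was at the start of the episode above 0.04 m or angle between former's own z axis and vertical above 0.5 rad).
It fails at once if the clip box is moved more than 40 mm or tipped (distance of clipbox from where it was at the start of the episode above 0.04 m or angle between clipbox's own z axis and vertical above 0.5 rad).
It also fails if it takes over 64 s, if anything falls off the work surface, if the arm or the gripper's body presses on something with over 40 N, if the wrist force passes 120 N, or if a joint passes its speed limit or range.

## Robot

A 6-joint arm with a two-finger parallel gripper is mounted at the origin on the work surface. World frame = base frame: x ahead of the robot, y to its left, z up, the work surface at z = 0. Lengths are in mm, angles in rad, forces in N, time in s.
With the tool pointing down it reaches from about 300 to 875 mm from the base axis. Payload 4.2 kg.
Tool frame: the origin (TCP) lies at the very end of the fingers, on their centre line; the grasp point (between the pads) lies 19 mm behind it (grip_point_offset is the distance from the TCP to the grasp point, in mm); x points along the fingers, y is the direction in which the jaws open and shut, and the axes are right-handed (so a half turn about x gives the same grasp; the last joint's range is limited). The gripper opens to 85 mm and grips with 20 to 120 N. Pads are 22 mm wide; open, the fingers measure 114 mm over their backs; the gripper's body (76 mm by 85 mm) begins 54 mm behind the grasp point. The pads swing forward as they close: fully open they stand 13 mm farther back than shut.
Start: joints at [-0.02, 0.32, 1.565, -0, 1.257, -0.02], TCP at [575.017, 0, 199.738] pointing down, gripper open.
Joint ranges: [-3.11, 3.11], [-0.84, 2.01], [0.21, 2.61], [-1.34, 4.49], [0.05, 2.63], [-2.56, 2.56]. Speed limits (rad/s): [2.57, 2.57, 3.14, 3.14, 3.14, 3.14].

## Interface

Orientations are given as a unit quaternion [w, x, y, z].
In Python, from workcell import * gives the robot as it stands. The module is installed in compiled form; this text tells all that it offers.
- The arm moves only by the tool servo_tool, never from a script. Its argument "increments" is a list of rows, each a list of 3 entries, a list of its own where there are three numbers: the shift along the tool's x, y, z in m, then the turn about the tool's x in rad, then the gripper command: -1 is shut, 1 is fully open, values between are in proportion. A call has exactly 8 rows; each row shifts and turns the commanded pose from where the row before left it, along the tool's axes as they then stand; what a row does not reach is not made up. A row lasts 1/10 s, in which the tool goes at most 50 mm and 8.59 degrees, less where a joint would pass 70% of its speed; a pose out of reach is approached as far as the arm can. A call is refused whole if a number of a shift passes 0.05 or a number of a turn 0.15, either way. A call with a gripper value outside its range is refused whole. The fingers move at their own pace and stop on an object; "force" is the grip in N (left out, the last holds). Time passes only in rows, so rows that do not move let the fingers close, or fill a call up. It gives the time, the measured TCP pose, the force and the opening at its end, in the units of the state.
- sense(): the state, without advancing time (a new reading comes with each control period).
- snapshot(name): name is "scene" or "side" or "wrist"; returns a dict with "frame" (400x640x3 uint8, red, green, blue), "fovy" (degrees; the focal length in pixels is half the picture's height over the tangent of half this angle, whatever the lens; pixels are square), "cx", "cy" (the principal point, pixels), "k1" (the pictures are not rectified: a ray, as slopes to the right and down, at radius r is drawn at 1 + k1 r^2 times it, then the intrinsics apply), "R" (3x3) and "t" (3): a world point X has camera coordinates R X + t. Camera axes: x right, y down, z forward; pixel columns grow to the right and rows downward; lengths in mm; the calibration is good to about 2 mm. A picture is of the moment at which its call begins. There is no depth.
- close_job(): hands the job in, once; it reports no verdict.
Trained networks look in a picture, given as the dict that the camera call returned (one of the last four; its "shot" number tells which), for a name from the list of things; names that differ only in an ending like _2 or _b are one class to them, and where a whole thing is asked for, a point or a joint stands for the part that bears it (a point fixed in the world has none). Each returns a list of dicts, best first, with "confidence" (0 to 1); they miss things now and then, are a little off and sometimes report something else, mostly with a low value. They report only what shows in the picture. A call takes as long as a camera call.
- cut_out(picture, thing): "region" (400x640 bool, what is visible of it) and "uv" ([column, row] in pixels, amid what is visible of it).
- tip_of(picture, thing): "uv" ([column, row] in pixels: a listed point, or the origin of a listed thing).
The state is a dict: "time_s": time; "joint_positions": joint angles; "qvel": joint speeds; "joint_torque": joint torques, N m; "ee_pos": TCP position; "orientation": TCP orientation; "force": force on the tool from outside, world axes, zero at the start; "wrist_torque": the same for the moment, N m; "grip_width": opening from 0.0 (shut) to 1.0 (fully open).
Only numpy, scipy, OpenCV 4.12 (cv2) and the standard library are available. Lean on these libraries where they do the work, as an engineer would, in place of code of your own. Each camera call takes 0.05 s, during which the arm holds its last target. There are 200 camera calls.

## Working session

There is one attempt and no reset: what is moved stays moved. The work goes in short steps, Python scripts to look and compute and a tool call to move; the robot and the scene stay as the last step left them, time stands still between calls to the robot, and variables do not carry over. Pictures are saved under pics/ and viewed, about 8 in all and at most 12, crops included, and the job is handed in when it is done.

Besides the shell and the picture viewer there is one more tool, called after "Emit:" as name(argument=value, ...), one argument or row to a line, values as JSON. servo_tool: Moves the arm, as the interface text tells. Its arguments: {"type":"object","properties":{"increments":{"type":"array","items":{"type":"array"}},"force":{"type":"number"}},"required":["increments"]}

```bash
mkdir -p pics
cat > h.py <<'E'
from workcell import *
import numpy as np, cv2
from scipy.optimize import least_squares
def K(p):
    f=200/np.tan(np.radians(p["fovy"])/2); return np.array([[f,0,p["cx"]],[0,f,p["cy"]],[0,0,1.]])
def ray(p,uv):
    n=cv2.undistortPoints(np.array([[uv]],float),K(p),np.array([p["k1"],0,0,0,0.]))[0,0]
    R=np.array(p["R"]);t=np.array(p["t"]); 
    # undistort: exact cubic solve
    return -R.T@t, R.T@np.array([n[0],n[1],1.])
def atz(p,uv,z):
    o,d=ray(p,uv); return o+d*(z-o[2])/d[2]
def proj(p,X):
    R=np.array(p["R"],float);t=np.array(p["t"],float)
    return cv2.projectPoints(np.array(X,float).reshape(-1,1,3),cv2.Rodrigues(R)[0],t,K(p),np.array([p["k1"],0,0,0,0.]))[0][:,0]
def save(p,n): cv2.imwrite(f"pics/{n}.png",p["frame"][:,:,::-1])
E
python3 - <<'E'
from h import *
Z=dict(lock_knob=125,rear_pinch=130,front_pinch=130,gate_hinge=100,gate_post=102,plaster=None,former=0,clipbox=0,carrier=0)
ims=[]
for n in ["scene","side","wrist"]:
    p=snapshot(n); ims.append(p["frame"])
    save(p,n+"0")
    print(n,p["fovy"],p["k1"],(-np.array(p["R"]).T@np.array(p["t"])).round())
    for k,z in Z.items():
        for r in tip_of(p,k)[:2]:
            print(k,np.round(r["uv"],1),round(r["confidence"],2),atz(p,r["uv"],z or 0).round(1))
E
```

```text
scene 48.553424386111246 0.028529759470061016 [1192.  492. 1108.]
lock_knob [304.6 208.7] 0.57 [599.9 -32.1 125. ]
rear_pinch [315.6 215.9] 0.67 [605.5  11.4 130. ]
front_pinch [337.9 264.3] 0.67 [697.4 151.8 130. ]
front_pinch [336.4 193. ] 0.66 [503.1  10.2 130. ]
gate_hinge [380.7 241.9] 0.61 [556.1 195.7 100. ]
gate_hinge [468.7 283.8] 0.4 [536.1 443.3 100. ]
gate_post [356.4 221.5] 0.67 [537.7 103.9 102. ]
gate_post [336.9 195.6] 0.22 [490.9   3.5 102. ]
plaster [337.8 267.6] 0.63 [640.9 112.7   0. ]
former [467.8 283.1] 0.87 [470.5 435.5   0. ]
clipbox [229.8 158.2] 0.77 [ 497.2 -455.4    0. ]
carrier [336.1 266. ] 0.67 [639.4 105.7   0. ]
carrier [337.8 192.5] 0.21 [407.2 -51.4   0. ]
side 54.8121004765884 0.0023045715732974417 [ 383. -964.  865.]
lock_knob [350.3 217.4] 0.64 [597.4 -64.8 125. ]
lock_knob [299.7 166.6] 0.47 [466.8 245.6 125. ]
rear_pinch [345.8 199.2] 0.61 [598.5  22.9 130. ]
front_pinch [324.1 191.8] 0.7 [534.  71. 130.]
front_pinch [319.7 202.9] 0.63 [512.2  11.4 130. ]
gate_hinge [296.8 166.3] 0.72 [458.9 289.7 100. ]
gate_hinge [325.  178.7] 0.71 [554.1 194.6 100. ]
gate_post [321.  190.9] 0.52 [529.9 116.8 102. ]
plaster [352.2 209.5] 0.61 [649.1 132.    0. ]
former [295.4 167.8] 0.6 [462. 442.   0.]
clipbox [336.9 360.2] 0.98 [ 500.3 -453.3    0. ]
carrier [346.6 219.3] 0.71 [618.6  77.9   0. ]
wrist 65.50328543471606 -0.04723864208211519 [575.  78. 374.]
lock_knob [331.5 239.7] 0.81 [583.9 -38.3 125. ]
rear_pinch [358.5 180.4] 0.84 [605.   16.6 130. ]
front_pinch [246.1 183.3] 0.67 [513.8  14.2 130. ]
gate_post [277.4  66.8] 0.67 [539.1 104.9 102. ]
plaster [383.9  64. ] 0.58 [644.8 118.    0. ]
carrier [371.1  78.9] 0.64 [631.2 102.1   0. ]
```

View pics/scene0.png

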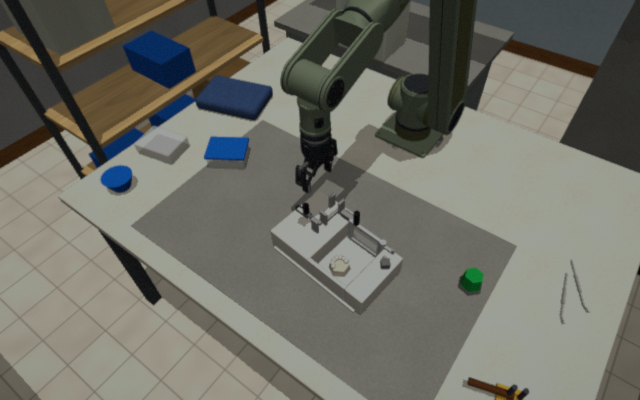

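View pics/side0.png

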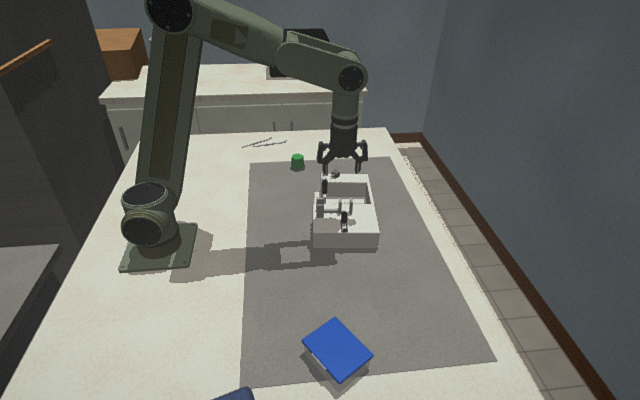

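View pics/wrist0.png

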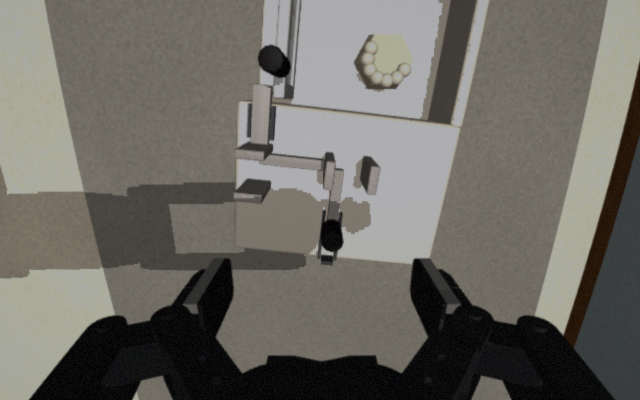

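Run:
```python
from h import *
s=sense(); print(s["orientation"],s["force"])
p=snapshot("wrist"); print(np.round(p["R"],2).tolist())
```

```text
[ 0.50001913  0.50002054  0.49997603 -0.4999843 ] [-0.13263249  0.44915041 -0.14927085]
[[1.0, 0.0, -0.0], [0.0, -0.95, 0.31], [-0.0, -0.31, -0.95]]
```

Run:
```python
from h import *
p=snapshot("wrist")
uv=np.array([[238,102],[460,126],[434,262],[236,247]],float)
C=np.array([[-130,-35,80],[80,-35,80],[80,-185,80],[-130,-185,80]],float)
pp=tip_of(p,"gate_post")[0]["uv"]
U=np.vstack([uv,[pp]]);C=np.vstack([C,[-90,-5,102]])
def w(q,C):
    c,s=np.cos(q[2]),np.sin(q[2]); X=np.array(C,float).copy();X[:,:2]=X[:,:2]@np.array([[c,s],[-s,c]])+q[:2];return X
r=least_squares(lambda q:(proj(p,w(q,C))-U).ravel(),[630,95,-.1],loss="soft_l1")
q=r.x;print(q,(proj(p,w(q,C))-U).round(1).tolist())
for u,z in zip(uv,[80]*4):print(atz(p,u,z).round(1))
def inv(X):
    c,s=np.cos(q[2]),np.sin(q[2]);d=np.array(X)[:2]-q[:2];return np.array([[c,s],[-s,c]])@d
print("pred hinge",w(q,[[-90,90,100]]).round())
for k,z in dict(lock_knob=125,rear_pinch=130,front_pinch=130).items():
    for t in tip_of(p,k)[:1]:
        X=atz(p,t["uv"],z);print(k,X.round(1),"carrier",inv(X).round(1))
```

```text
[ 6.31941061e+02  1.02980662e+02 -9.18900503e-02] [[-0.1, -3.1], [4.8, -4.6], [-1.3, 2.3], [0.2, 1.1], [-0.3, 0.8]]
[499.2  77.4  80. ]
[704.3  56.5  80. ]
[695.7 -85.8  80. ]
[485.4 -68.   80. ]
pred hinge [[551. 201. 100.]]
lock_knob [585.6 -36.8 125. ] carrier [ -33.3 -143.5]
rear_pinch [605.5  17.6 130. ] carrier [-18.5 -87.4]
front_pinch [513.   13.8 130. ] carrier [-110.3  -99.8]
```

Emit:
servo_tool(
  increments=[
    [[0,0,0],0.1,1],
    [[0,0.015,0.018],0,1],
    [[0.015,0,0.018],0,1],
    [[0.02,0,0],0,1],
    [[0,0,0],0,1],
    [[0,0,0],0,1],
    [[0,0,0],0,1],
    [[0,0,0],0,1],
  ],
  force=30,
)

```text
time_s: 2.6
ee_pos: [587.0, -37.1, 165.9]
orientation: [0.475, 0.525, 0.474, -0.524]
force: [-0.8, 0.9, 0.7]
grip_width: 1.006
```

```bash
cat >> h.py <<'E'
from scipy.spatial.transform import Rotation as Ro
def tool(X):
    s=sense();w,x,y,z=s["orientation"]; return Ro.from_quat([x,y,z,w]).inv().apply(np.array(X)-s["ee_pos"])
def look(names,cams=("wrist",),name=None):
    Z=dict(lock_knob=125,rear_pinch=130,front_pinch=130,gate_hinge=100,gate_post=102)
    s=sense();print("t",s["time_s"],"tcp",np.round(s["ee_pos"],1),"F",np.round(s["force"],1),"w",s["grip_width"])
    for c in cams:
        p=snapshot(c)
        if name: save(p,name+c)
        for k in names:
            for r in tip_of(p,k)[:2]:
                X=atz(p,r["uv"],Z[k]);print(c,k,np.round(r["uv"]),round(r["confidence"],2),X.round(1),"tool",tool(X).round(1))
E
python3 -c "
from h import *
look(['lock_knob','rear_pinch','front_pinch','gate_post'],name='a')"
```

```text
t 2.6 tcp [587.  -37.1 165.9] F [-0.8  0.9  0.7] w 1.005834766744694
wrist lock_knob [316. 218.] 0.83 [582.6 -41.2 125. ] tool [40.5 -3.8  4.5]
wrist lock_knob [233.  12.] 0.52 [545.6  99.1 125. ] tool [  40.5  -54.5 -131.4]
wrist rear_pinch [342. 138.] 0.89 [606.3  15.9 130. ] tool [ 35.4  14.3 -54.7]
wrist front_pinch [207. 151.] 0.8 [514.4  16.5 130. ] tool [ 35.2 -77.2 -46.2]
wrist gate_post [232.  13.] 0.85 [539.5 105.3 102. ] tool [  63.   -61.  -137.1]
```

View pics/awrist.png

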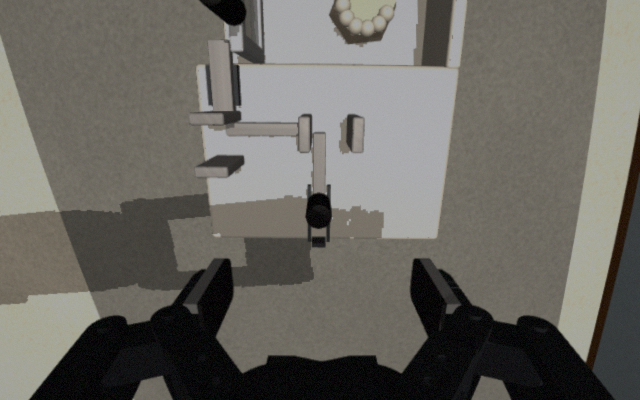

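Emit:
servo_tool(
  increments=[
    [[0.02,-0.003,0.004],0,1],
    [[0.02,0,0],0,1],
    [[0.02,0,0],0,1],
    [[0.013,0,0],0,1],
    [[0,0,0],0,-1],
    [[0,0,0],0,-1],
    [[0,0,0],0,-1],
    [[0,0,0],0,-1],
  ],
)

```text
time_s: 3.65
ee_pos: [583.7, -41.0, 92.8]
orientation: [0.475, 0.525, 0.474, -0.524]
force: [0.0, -0.8, 0.8]
grip_width: 0.333
```

Emit:
servo_tool(
  increments=[
    [[0,0,0],0,-1],
    [[0,0,0.01],0,-1],
    [[0,0,0.008],0,-1],
    [[0,0,0.006],0,-1],
    [[0,0,0.004],0,-1],
    [[0,0,0.003],0,-1],
    [[0,0,0.002],0,-1],
    [[0,0,0],0,-1],
  ],
)

```text
time_s: 4.45
ee_pos: [580.7, -73.1, 93.3]
orientation: [0.474, 0.526, 0.474, -0.523]
force: [0.2, 3.1, 6.3]
grip_width: 0.001
```

```bash
python3 -c "
from h import *
look(['lock_knob','rear_pinch'],cams=('wrist','side'),name='b')
a=cv2.imread('pics/bwrist.png');b=cv2.imread('pics/bside.png')[150:270,260:440]
cv2.imwrite('pics/b.png',np.hstack([a[50:350,140:500],cv2.resize(b,(440,300),interpolation=cv2.INTER_CUBIC)]))"
```

```text
t 4.45 tcp [580.7 -73.1  93.3] F [0.2 3.1 6.3] w 0.0008594987604693884
wrist lock_knob [320. 241.] 0.58 [581.4 -62.2 125. ] tool [-31.6  -0.3 -10.9]
wrist rear_pinch [359.  66.] 0.94 [605.3  16.9 130. ] tool [-36.4  15.5 -92.1]
side lock_knob [341. 218.] 0.39 [568.5 -66.7 125. ] tool [-31.7 -12.7  -5.2]
side rear_pinch [346. 199.] 0.9 [598.8  22.4 130. ] tool [-36.4   8.4 -96.9]
```

View pics/b.png

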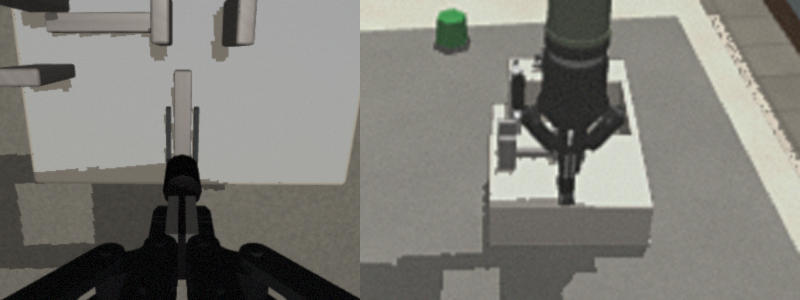

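Emit:
servo_tool(
  increments=[
    [[0,0,0.003],0,1],
    [[0,0,0.003],0,1],
    [[-0.02,0,0],0,1],
    [[-0.03,0,0],0,1],
    [[-0.02,0,0],0,1],
    [[0,0,0],0,1],
    [[0,0,0],0,1],
    [[0,0,0],0,1],
  ],
)

```text
time_s: 5.55
ee_pos: [578.0, -79.8, 160.2]
orientation: [-0.474, -0.524, -0.475, 0.525]
force: [0.7, 0.6, -1.5]
grip_width: 1.002
```

```bash
python3 -c "
from h import *
look(['lock_knob','rear_pinch','front_pinch'],cams=('wrist','side'),name='c')"
```

```text
t 5.55 tcp [578.  -79.8 160.2] F [ 0.7  0.6 -1.5] w 1.001843683464707
wrist lock_knob [326. 192.] 0.95 [582.8 -62.9 125. ] tool [ 35.2   3.1 -17.3]
wrist rear_pinch [347.  66.] 0.97 [603.4  16.7 130. ] tool [ 30.4  15.3 -98.5]
wrist front_pinch [206.  88.] 0.76 [514.6  13.  130. ] tool [ 30.9 -72.8 -85.9]
side lock_knob [344. 217.] 0.42 [577.3 -58.8 125. ] tool [ 36.2  -3.6 -20.7]
side rear_pinch [346. 198.] 0.94 [599.4  31.7 130. ] tool [  31.3    9.3 -113. ]
side front_pinch [320. 201.] 0.78 [514.1  19.3 130. ] tool [ 31.5 -74.5 -92.1]
side front_pinch [342. 218.] 0.58 [569.2 -68.6 130. ] tool [ 31.5 -10.9 -10.1]
```

View pics/cwrist.png

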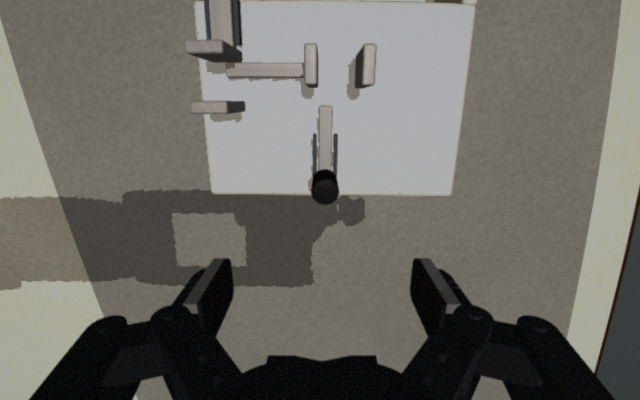

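Emit:
servo_tool(
  increments=[
    [[0,0.003,-0.018],0,1],
    [[0.02,0,0],0,1],
    [[0.03,0,0],0,1],
    [[0.018,0,0],0,1],
    [[0,0,0],0,-1],
    [[0,0,0],0,-1],
    [[0,0,0],0,-1],
    [[0,0,0],0,-1],
  ],
  force=40,
)

```text
time_s: 6.75
ee_pos: [584.8, -62.3, 95.1]
orientation: [0.475, 0.525, 0.474, -0.524]
force: [0.3, -0.7, 0.2]
grip_width: 0.328
```

Emit:
servo_tool(
  increments=[
    [[0,0,0],0,-1],
    [[0,0,0],0,-1],
    [[0,0,0],0,-1],
    [[0,0,0.001],0,-1],
    [[0,0,0.001],0,-1],
    [[0,0,0.001],0,-1],
    [[0,0,0.001],0,-1],
    [[0,0,0],0,-1],
  ],
)

```text
time_s: 7.55
ee_pos: [583.4, -66.3, 93.7]
orientation: [-0.474, -0.524, -0.474, 0.524]
force: [-0.8, -0.5, 0.4]
grip_width: -0.0
```

```bash
python3 -c "
from h import *
look(['lock_knob'],cams=('wrist','side'),name='d')
p=snapshot('wrist');s=sense();e=np.array(s['ee_pos']);print(proj(p,[e,e+[0,0,19],e+[0,0,40]]))
print((-np.array(p['R']).T@p['t']-e).round(1))
a=cv2.imread('pics/dwrist.png');b=cv2.imread('pics/dside.png')[150:270,260:440]
cv2.imwrite('pics/d.png',np.hstack([a[50:350,140:500],cv2.resize(b,(440,300),interpolation=cv2.INTER_CUBIC)]))"
```

```text
t 7.55 tcp [583.4 -66.3  93.7] F [-0.8 -0.5  0.4] w -0.00027508444359463003
wrist lock_knob [318. 258.] 0.61 [581.7 -65.3 125. ] tool [-31.3  -1.8  -0.7]
wrist lock_knob [146. 114.] 0.27 [512.2  14.3 125. ] tool [-31.3 -79.  -72.9]
side lock_knob [344. 216.] 0.38 [578.6 -54.5 125. ] tool [-31.3  -6.  -11.1]
[[321.24776568 234.81020063]
 [321.21862537 248.94690165]
 [321.178487   268.4331783 ]]
[  7.9  78.1 174.4]
```

View pics/d.png

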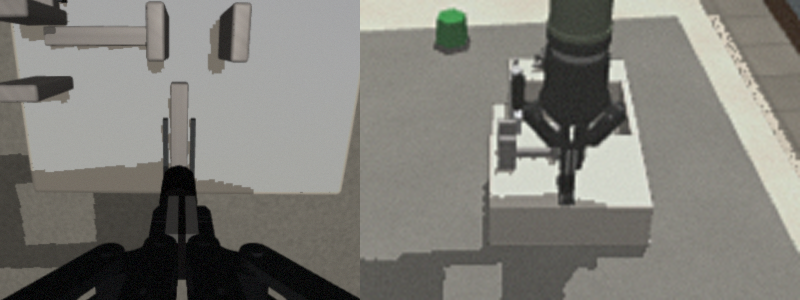

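```bash
python3 -c "
from h import *
p=snapshot('wrist');R=np.array(p['R']);e=np.array(sense()['ee_pos']);off=np.array([7.9,78.1,174.4])
for n,tcp,end,edge,mid in [('a',[587,-37.1,165.9],(319,133),(319,239),(319,66)),('b',[580.7,-73.1,93.3],(322,120),(240,233),None),('c',[578,-79.8,160.2],(325,107),(325,194),(325,2)),('d',[583.4,-66.3,93.7],(319,132),(240,241),None)]:
    q=dict(p);c=np.array(tcp)+off;q['t']=-R@c
    print(n,atz(q,end,91).round(1),atz(q,edge,80).round(1))
d=p['frame']; cv2.imwrite('pics/e.png',cv2.resize(d[190:330,240:400],None,fx=4,fy=4,interpolation=cv2.INTER_CUBIC)[:,:,::-1])"
```

```text
a [590.5  16.7  91. ] [580.6 -79.5  80. ]
b [587.8  -5.4  91. ] [526.9 -72.5  80. ]
c [588.   -6.7  91. ] [581.3 -78.1  80. ]
d [588.2  -4.9  91. ] [528.4 -71.6  80. ]
```

View pics/e.png

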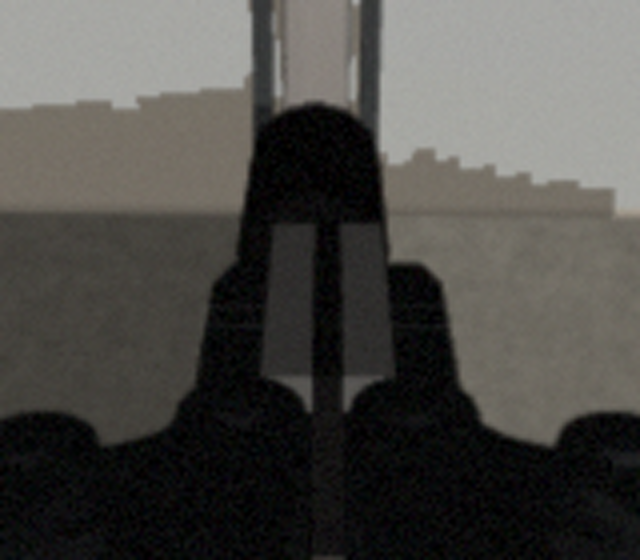

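```bash
python3 -c "
from h import *
p=snapshot('side');s=snapshot('scene')
for z in (200,213,230,245,260):
    X=[[575-42,0,z],[575+42,0,z]]
    print(z,proj(p,X).round().tolist(),proj(s,X).round().tolist())
print('knob top/foot',proj(p,[[583,-64,125],[583,-64,91]]).round(),'tcp',proj(p,[sense()['ee_pos']]).round())
a=cv2.imread('pics/side0.png')[120:200,290:400];b=cv2.imread('pics/scene0.png')[110:230,250:370]
c=p['frame'][150:250,290:400,::-1]
r=lambda x,k:cv2.resize(x,None,fx=k,fy=k,interpolation=cv2.INTER_CUBIC)
o=np.zeros((600,800,3),np.uint8);a=r(a,3.5);o[:280,:385]=a[:280,:385];b=r(b,3.4);o[:408,390:798]=b[:408,:408];c=r(c,3);o[290:590,:330]=c
cv2.imwrite('pics/f.png',o)"
```

```text
200 [[327.0, 186.0], [354.0, 185.0]] [[327.0, 182.0], [309.0, 201.0]]
213 [[327.0, 183.0], [355.0, 181.0]] [[327.0, 178.0], [309.0, 198.0]]
230 [[328.0, 178.0], [355.0, 177.0]] [[327.0, 174.0], [308.0, 193.0]]
245 [[328.0, 174.0], [355.0, 173.0]] [[327.0, 170.0], [308.0, 190.0]]
260 [[328.0, 170.0], [356.0, 168.0]] [[327.0, 166.0], [308.0, 186.0]]
knob top/foot [[346. 218.]
 [345. 226.]] tcp [[345. 226.]]
```

View pics/f.png

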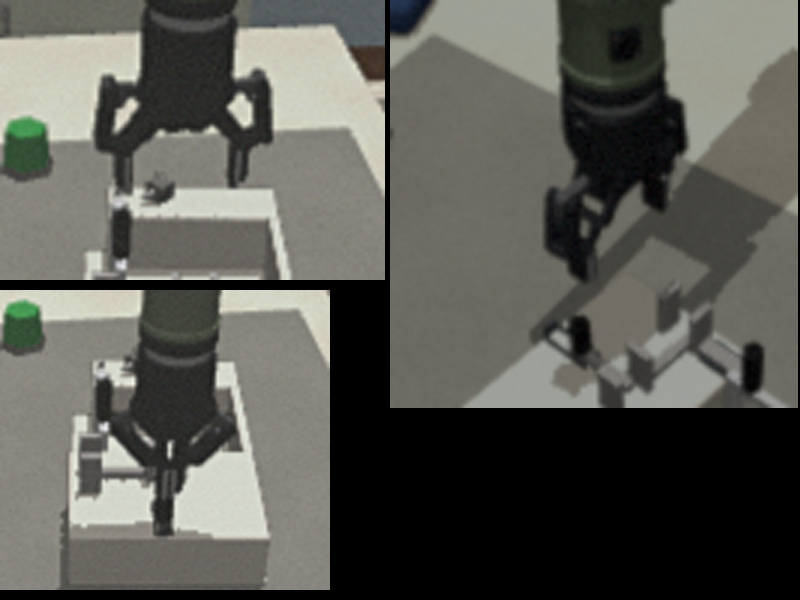

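Emit:
servo_tool(
  increments=[
    [[0,0,-0.004],0,1],
    [[0,0,0],0,1],
    [[0,0,0],0,1],
    [[0,0,0],0,1],
    [[0.008,0,0],0,1],
    [[0.008,0,0],0,1],
    [[0.006,0,0],0,1],
    [[0,0,0],0,1],
  ],
)

```text
time_s: 8.75
ee_pos: [582.8, -62.1, 70.2]
orientation: [-0.474, -0.524, -0.475, 0.525]
force: [-1.1, -0.2, -0.2]
grip_width: 1.001
```

Emit:
servo_tool(
  increments=[
    [[0,0,0],0,-1],
    [[0,0,0],0,-1],
    [[0,0,0],0,-1],
    [[0,0,0],0,-1],
    [[0,0,0],0,-1],
    [[0,0,0],0,-1],
    [[0,0,0],0,-1],
    [[0,0,0],0,-1],
  ],
)

```text
time_s: 9.55
ee_pos: [582.0, -62.0, 72.3]
orientation: [-0.473, -0.524, -0.475, 0.525]
force: [-4.6, 0.5, 5.1]
grip_width: 0.216
```

Reported TCP z lies about 30 mm below the real fingertips; with that offset, the knob is now gripped. Dragging to the stop.

Emit:
servo_tool(
  increments=[
    [[0,0,0.003],0,-1],
    [[0,0,0.003],0,-1],
    [[0,0,0.002],0,-1],
    [[0,0,0.002],0,-1],
    [[0,0,0.002],0,-1],
    [[0,0,0],0,-1],
    [[0,0,0],0,-1],
    [[0,0,0],0,-1],
  ],
)

```text
time_s: 10.35
ee_pos: [581.9, -62.5, 72.3]
orientation: [0.468, 0.53, 0.479, -0.521]
force: [-1.6, 33.8, 5.0]
grip_width: 0.22
```

Emit:
servo_tool(
  increments=[
    [[0,0,-0.012],0,-1],
    [[0,0,0],0,1],
    [[0,0,0],0,1],
    [[0,0,0],0,1],
    [[0,0,0],0,1],
    [[-0.025,0,0],0,1],
    [[-0.025,0,0],0,1],
    [[0,0,0],0,1],
  ],
)

```text
time_s: 11.15
ee_pos: [586.4, -63.2, 125.2]
orientation: [0.476, 0.526, 0.472, -0.523]
force: [0.8, 0.1, -0.3]
grip_width: 1.004
```

Emit:
servo_tool(
  increments=[
    [[0,0.005,-0.02],0,1],
    [[0,0.005,-0.03],0,1],
    [[0,0.005,-0.03],0,1],
    [[0,0,0],0,1],
    [[0,0,0],0,1],
    [[0,0,0],0,1],
    [[0,0,0],0,1],
    [[0,0,0],0,1],
  ],
)

```text
time_s: 11.95
ee_pos: [606.6, 15.0, 121.7]
orientation: [-0.474, -0.525, -0.474, 0.525]
force: [-0.6, 0.3, 0.6]
grip_width: 1.0
```

```bash
python3 -c "
from h import *
look(['lock_knob','rear_pinch','front_pinch','gate_post'],name='g')
print(sense()['orientation'])"
```

```text
t 11.95 tcp [606.6  15.  121.7] F [-0.6  0.3  0.6] w 0.9997225573654123
wrist lock_knob [298. 338.] 0.81 [583.3 -58.7 125. ] tool [ -3.2 -15.8  76. ]
wrist rear_pinch [318. 237.] 0.75 [604.7  17.5 130. ] tool [-8.2 -2.3 -1.8]
wrist front_pinch [169. 254.] 0.76 [514.2  14.8 130. ] tool [ -8.2 -92.   10.1]
wrist gate_post [194.  95.] 0.82 [539.  104.4 102. ] tool [ 19.8 -76.3 -81.5]
[ 0.47437829  0.52449746  0.47422979 -0.5243794 ]
```

View pics/gwrist.png

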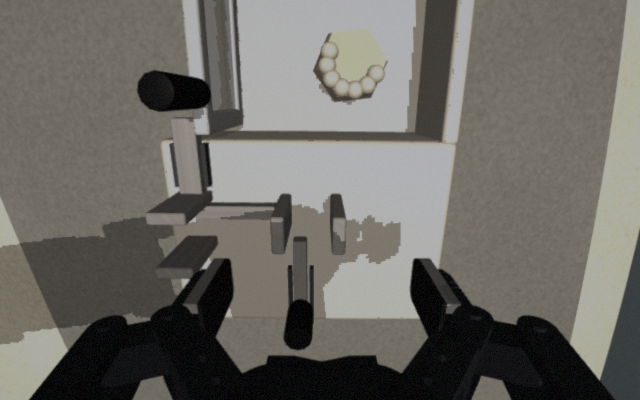

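Emit:
servo_tool(
  increments=[
    [[0,-0.002,-0.002],0,1],
    [[0.02,0,0],0,1],
    [[0.02,0,0],0,1],
    [[0.014,0,0],0,1],
    [[0,0,0],0,1],
    [[0,0,0],0,-1],
    [[0,0,0],0,-1],
    [[0,0,0],0,-1],
  ],
  force=40,
)

```text
time_s: 13.0
ee_pos: [604.0, 18.3, 68.7]
orientation: [-0.474, -0.524, -0.475, 0.525]
force: [-5.1, 0.4, 3.7]
grip_width: 0.517
```

Emit:
servo_tool(
  increments=[
    [[0,0,0],0,-1],
    [[0,0,0],0,-1],
    [[0,0,0],0,-1],
    [[0,0,0],0,-1],
    [[0,0,0],0,-1],
    [[0,0,0],0,-1],
    [[0,0,0],0,-1],
    [[0,0,0],0,-1],
  ],
)

```text
time_s: 13.8
ee_pos: [605.4, 18.1, 69.0]
orientation: [0.474, 0.525, 0.474, -0.524]
force: [0.7, -0.8, 6.2]
grip_width: 0.357
```

Emit:
servo_tool(
  increments=[
    [[0,0,0],0,1],
    [[0,0,0],0,1],
    [[0,0,0],0,1],
    [[0,0,0],0,1],
    [[-0.03,0,0],0,1],
    [[-0.03,0,0],0,1],
    [[0,-0.045,0.006],0,1],
    [[0,-0.045,0.006],0,1],
  ],
)

```text
time_s: 14.6
ee_pos: [514.7, 15.1, 128.5]
orientation: [0.475, 0.525, 0.474, -0.524]
force: [-0.2, -0.5, 0.7]
grip_width: 1.003
```

Emit:
servo_tool(
  increments=[
    [[0,0,0],0.145,1],
    [[0,0,0],0.145,1],
    [[0,0,0],0.145,1],
    [[0,0,0],0.145,1],
    [[0,0,0],0.145,1],
    [[0,0,0],0.145,1],
    [[0,0,0],0.145,1],
    [[0,0,0],0.145,1],
  ],
)

```text
time_s: 15.4
ee_pos: [514.4, 15.2, 127.7]
orientation: [0.107, 0.699, 0.107, -0.699]
force: [0.4, 0.0, 0.3]
grip_width: 0.996
```

Emit:
servo_tool(
  increments=[
    [[0,0,0],0.14,1],
    [[0,0,0],0.14,1],
    [[0,0,0],0.131,1],
    [[0,0,0],0,1],
    [[0,0,0],0,1],
    [[0,0,0],0,1],
    [[0,0,0],0,1],
    [[0,0,0],0,1],
  ],
)

```text
time_s: 16.2
ee_pos: [514.2, 15.1, 127.7]
orientation: [-0.035, 0.706, -0.035, -0.706]
force: [0.2, 0.6, -0.3]
grip_width: 0.998
```

```bash
python3 -c "
from h import *
look(['lock_knob','rear_pinch','front_pinch','gate_post'],name='k')
print(sense()['orientation'],np.round(sense()['joint_positions'],2))"
```

```text
t 16.2 tcp [514.2  15.1 127.7] F [ 0.2  0.6 -0.3] w 0.998030888004601
wrist lock_knob [442. 108.] 0.97 [582.8 -59.1 125. ] tool [  2.7  67.  -75.6]
wrist rear_pinch [299.  83.] 0.96 [603.   17.4 130. ] tool [ -2.2 -11.1 -88.1]
wrist front_pinch [322. 233.] 0.87 [517.1  13.7 130. ] tool [-2.3  1.1 -3. ]
[-0.03534794  0.70624699 -0.03534044 -0.70619882] [0.01 0.28 1.81 0.   1.05 1.68]
```

View pics/kwrist.png

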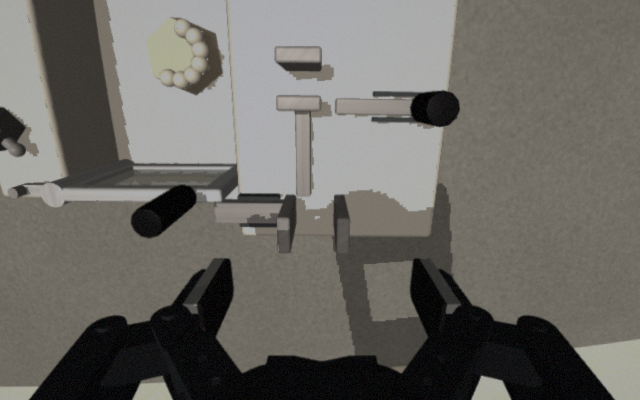

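Emit:
servo_tool(
  increments=[
    [[0.0,0.001,-0.002],0,1],
    [[0.02,0,0],0,1],
    [[0.02,0,0],0,1],
    [[0.019,0,0],0,1],
    [[0,0,0],0,1],
    [[0,0,0],0,-1],
    [[0,0,0],0,-1],
    [[0,0,0],0,-1],
  ],
)

```text
time_s: 17.25
ee_pos: [517.5, 14.9, 70.2]
orientation: [-0.037, 0.707, -0.035, -0.705]
force: [0.6, 5.0, 3.5]
grip_width: 0.515
```

Emit:
servo_tool(
  increments=[
    [[0,0,0],0,-1],
    [[0,0,0],0,-1],
    [[0,0,0],0,-1],
    [[0,0,0],0,-1],
    [[0,0,0],0,-1],
    [[0,0,0],0,-1],
    [[0,0,0],0,-1],
    [[0,0,0],0,-1],
  ],
)

```text
time_s: 18.05
ee_pos: [517.4, 13.6, 70.6]
orientation: [-0.036, 0.708, -0.036, -0.705]
force: [-0.4, -0.6, 7.2]
grip_width: 0.356
```

Emit:
servo_tool(
  increments=[
    [[0,0,0],0,1],
    [[0,0,0],0,1],
    [[0,0,0],0,1],
    [[0,0,0],0,1],
    [[-0.04,0,0],0,1],
    [[-0.04,0,0],0,1],
    [[0,-0.046,-0.006],0,1],
    [[0,-0.046,-0.006],0,1],
  ],
  force=80,
)

```text
time_s: 18.85
ee_pos: [538.4, 104.5, 150.5]
orientation: [-0.037, 0.707, -0.036, -0.705]
force: [0.3, -0.0, -0.1]
grip_width: 1.002
```

```bash
python3 -c "
from h import *
look(['gate_post','front_pinch','rear_pinch','gate_hinge'],cams=('wrist','scene'))"
```

```text
t 18.85 tcp [538.4 104.5 150.5] F [ 0.3 -0.  -0.1] w 1.0023405264618759
wrist gate_post [317. 205.] 0.84 [542.  106.6 102. ] tool [46.9  1.7 -3.6]
wrist front_pinch [453. 242.] 0.86 [515.2  14.6 130. ] tool [18.5 93.4 13.4]
wrist rear_pinch [453. 110.] 0.98 [604.2  16.5 130. ] tool [ 18.3  81.3 -75.6]
wrist gate_hinge [196. 208.] 0.67 [549.1 200.4 100. ] tool [ 48.2 -97.2  -2.8]
scene gate_post [360. 226.] 0.42 [544.1 120.3 102. ] tool [ 46.3 -17.8  -5.7]
scene gate_post [467. 283.] 0.18 [538.7 438.3 102. ] tool [  46.1 -333.5   31.9]
scene front_pinch [336. 196.] 0.94 [511.8  14.5 130. ] tool [18.6 90.8 16. ]
scene rear_pinch [320. 217.] 0.79 [601.3  24.6 130. ] tool [ 18.6  71.7 -71.9]
scene gate_hinge [384. 240.] 0.72 [547.7 199.5 100. ] tool [ 48.7 -96.8  -0.8]
```

Emit:
servo_tool(
  increments=[
    [[0.02,0,-0.002],0,1],
    [[0.02,0,0],0,1],
    [[0.02,0,0],0,1],
    [[0.007,0,0],0,1],
    [[0,0,0],0,1],
    [[0,0,0],0,-1],
    [[0,0,0],0,-1],
    [[0,0,0],0,-1],
  ],
)

```text
time_s: 20.15
ee_pos: [539.9, 104.2, 82.7]
orientation: [-0.036, 0.707, -0.035, -0.706]
force: [-0.2, 0.8, 0.3]
grip_width: 0.517
```

Emit:
servo_tool(
  increments=[
    [[0,0,0],0,-1],
    [[0,0,0],0,-1],
    [[0,0,0],0,-1],
    [[0,0,0],0,-1],
    [[0,0,0],0,-1],
    [[0,0,0],0,-1],
    [[0,0,0],0,-1],
    [[0,0,0],0,-1],
  ],
)

```text
time_s: 20.95
ee_pos: [540.0, 105.9, 82.6]
orientation: [-0.037, 0.707, -0.034, -0.706]
force: [0.1, 5.3, 2.2]
grip_width: 0.19
```

```bash
python3 -c "
import numpy as np
a=np.linspace(0,1.55,18)
# carrier frame, post rel hinge: -95*(sin a, cos a) ; tool y=-Y, tool z=-X
X=-95*np.sin(a);Y=-95*np.cos(a)
for i in range(17): print(round(a[i+1],2),[0,round(-(Y[i+1]-Y[i])/1000,4),round(-(X[i+1]-X[i])/1000,4)])"
```

```text
0.09 [0, np.float64(-0.0004), np.float64(0.0086)]
0.18 [0, np.float64(-0.0012), np.float64(0.0086)]
0.27 [0, np.float64(-0.002), np.float64(0.0084)]
0.36 [0, np.float64(-0.0027), np.float64(0.0082)]
0.46 [0, np.float64(-0.0035), np.float64(0.0079)]
0.55 [0, np.float64(-0.0042), np.float64(0.0076)]
0.64 [0, np.float64(-0.0048), np.float64(0.0072)]
0.73 [0, np.float64(-0.0055), np.float64(0.0067)]
0.82 [0, np.float64(-0.0061), np.float64(0.0062)]
0.91 [0, np.float64(-0.0066), np.float64(0.0056)]
1.0 [0, np.float64(-0.0071), np.float64(0.005)]
1.09 [0, np.float64(-0.0075), np.float64(0.0043)]
1.19 [0, np.float64(-0.0079), np.float64(0.0036)]
1.28 [0, np.float64(-0.0082), np.float64(0.0029)]
1.37 [0, np.float64(-0.0084), np.float64(0.0021)]
1.46 [0, np.float64(-0.0086), np.float64(0.0014)]
1.55 [0, np.float64(-0.0086), np.float64(0.0006)]
```

Emit:
servo_tool(
  increments=[
    [[0,-0.0004,0.0086],0,-1],
    [[0,-0.0012,0.0086],0,-1],
    [[0,-0.002,0.0084],0,-1],
    [[0,-0.0027,0.0082],0,-1],
    [[0,-0.0035,0.0079],0,-1],
    [[0,-0.0042,0.0076],0,-1],
    [[0,0,0],0,-1],
    [[0,0,0],0,-1],
  ],
)

```text
time_s: 21.75
ee_pos: [493.4, 124.1, 82.7]
orientation: [-0.036, 0.708, -0.035, -0.704]
force: [3.9, 2.4, 0.2]
grip_width: 0.189
```

Emit:
servo_tool(
  increments=[
    [[0,-0.0048,0.0072],0,-1],
    [[0,-0.0055,0.0067],0,-1],
    [[0,-0.0061,0.0062],0,-1],
    [[0,-0.0066,0.0056],0,-1],
    [[0,-0.0071,0.005],0,-1],
    [[0,-0.0075,0.0043],0,-1],
    [[0,0,0],0,-1],
    [[0,0,0],0,-1],
  ],
)

```text
time_s: 22.55
ee_pos: [462.1, 164.3, 82.6]
orientation: [-0.035, 0.708, -0.035, -0.705]
force: [5.3, 0.0, 2.0]
grip_width: 0.191
```

Emit:
servo_tool(
  increments=[
    [[0,-0.0079,0.0036],0,-1],
    [[0,-0.0082,0.0029],0,-1],
    [[0,-0.0084,0.0021],0,-1],
    [[0,-0.005,0.0008],0,-1],
    [[0,0,0],0,-1],
    [[0,0,0],0,-1],
    [[0,0,0],0,-1],
    [[0,0,0],0,-1],
  ],
)

```text
time_s: 23.35
ee_pos: [455.1, 194.2, 82.6]
orientation: [-0.035, 0.707, -0.035, -0.705]
force: [4.1, -1.8, 7.6]
grip_width: 0.188
```

```bash
python3 -c "
from h import *
look(['gate_post','gate_hinge','lock_knob','rear_pinch','front_pinch'],cams=('wrist','scene'),name='z')
e=np.array(sense()['ee_pos']);d=e[:2]-[549.5,200.3];print(np.hypot(*d),'gate',np.arctan2(-d[0],-d[1])+.1)"
```

```text
t 23.35 tcp [455.1 194.2  82.6] F [ 4.1 -1.8  7.6] w 0.18797281588347386
wrist gate_post [319. 246.] 0.89 [457.6 194.6 102. ] tool [-19.4  -0.7  -2.5]
wrist gate_hinge [286.  67.] 0.87 [550.4 200.6 100. ] tool [-17.2 -15.9 -94.3]
scene gate_post [398. 219.] 0.63 [460.4 194.6 102. ] tool [-19.4  -1.   -5.4]
scene gate_hinge [382. 241.] 0.57 [551.8 196.6 100. ] tool [-17.2 -12.1 -96. ]
scene lock_knob [302. 202.] 0.64 [585.9 -51.7 125. ] tool [ -42.1  231.6 -154.7]
scene rear_pinch [314. 215.] 0.64 [604.3   6.3 130. ] tool [ -47.   172.  -167.3]
scene front_pinch [335. 193.] 0.88 [504.7   7.3 130. ] tool [-47.3 181.  -68. ]
94.61413697254484 gate 1.6057764895859925
```

Emit:
servo_tool(
  increments=[
    [[0,-0.003,0.0005],0,-1],
    [[0,-0.003,0.0003],0,-1],
    [[0,-0.002,0],0,-1],
    [[0,0,0],0,-1],
    [[0,0,0],0,-1],
    [[0,0,0],0,-1],
    [[0,0,0],0,-1],
    [[0,0,0],0,-1],
  ],
)

```text
time_s: 24.75
ee_pos: [454.9, 202.0, 82.6]
orientation: [-0.035, 0.707, -0.035, -0.705]
force: [3.9, -1.9, 5.4]
grip_width: 0.189
```

```bash
python3 -c "
from h import *
s=sense();e=np.array(s['ee_pos']);d=e[:2]-[549.5,200.3];print(s['force'],np.hypot(*d),'gate',np.arctan2(-d[0],-d[1])-.1)
a=cv2.imread('pics/zscene.png')[170:320,260:440];b=cv2.imread('pics/zwrist.png')
cv2.imwrite('pics/y.png',np.hstack([cv2.resize(a,(400,333),interpolation=cv2.INTER_CUBIC),b[:333,200:600]]))"
```

```text
[ 3.94966371 -1.94816498  5.40029834] 94.62358452630544 gate 1.4888481324814031
```

View pics/y.png

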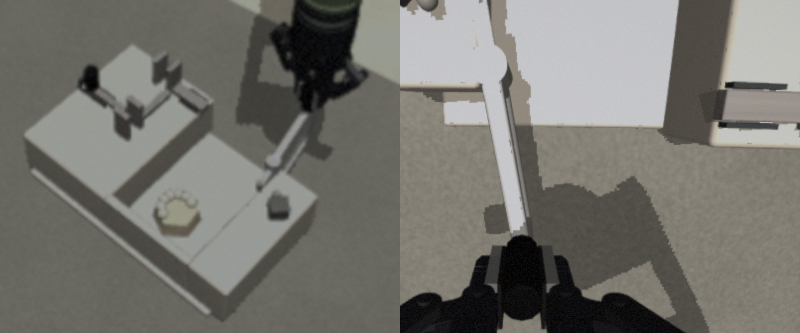

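Emit:
servo_tool(
  increments=[
    [[0,-0.002,0],0,-1],
    [[0,-0.001,0],0,-1],
    [[0,0,0],0,-1],
    [[0,0,0],0,-1],
    [[0,0,0],0,-1],
    [[0,0,0],0,-1],
    [[0,0,0],0,-1],
    [[0,0,0],0,-1],
  ],
)

```text
time_s: 25.55
ee_pos: [454.9, 204.5, 82.5]
orientation: [-0.035, 0.707, -0.036, -0.706]
force: [3.9, -4.3, 7.5]
grip_width: 0.189
```

```bash
python3 -c "
from h import *
s=sense();print(s['ee_pos'],s['force'],s['grip_width'],s['time_s']);close_job()"
```

```text
[454.9403261  204.536659    82.52629481] [ 3.89875404 -4.25273699  7.48632001] 0.18927054607846625 25.55
the job is handed in; nothing more can be done
```

The job is handed in at 25.6 s of the 64 s allowed. The gripper was still holding the gate post, with the gate at about 1.5 rad. `close_job()` gives no verdict, so success is judged only from my own checks.

- **Lock:** slid to its end stop. A further pull moved it only 0.5 mm and met 34 N.
- **Rear catch:** squeezed. The fingers closed to a reading of about 30 mm, where squeezed is 32 mm; the reading was also about 1.6 mm low on the 20 mm knob. A later picture showed the plates closer together.
- **Front catch:** squeezed, with the same closed reading of about 30 mm.
- **Gate:** swung past the detent and onward. Its angle was about 1.49 rad from the hinge and tool positions, then I pushed 3 mm more. The force readings rose only to about 4 N, so contact with the stop is likely but not certain.
- **Bystanders:** in the last picture the plaster model still stood upright in the pen. I did not check the wax block or the clip box at the end, but the arm never went near them.

**Fingertip height disagreed with the interface text:** the real fingertips sit about 30 mm higher than the reported TCP. Because of this, my first grip closed on top of the lock knob and dragged it about 21 mm by friction. The second attempt closed on nothing. After correcting for the offset, every grip held.

The side and scene cameras' single-view positions were 5 to 15 mm off from the wrist camera's, so I relied on the wrist camera.

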